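# Turn the status flag of the checked buffer bottle to green

## Task

The buffer in the red-capped bottle has passed its check: turn the flag of its stand over the pivot, from red to green, so that it lies flat on the other rest with the green face up. Its black lever helps to start the turn. Only push with the fingertips, without pinching it or flicking it over. Do not shove, tip or lift the stands or the bottles, and leave the blue-capped bottle's flag as it is.

Things in the scene. Friction and masses are not known exactly. Their poses are not given: they have to be found in the camera images.
- stand_red: loose 0.95 kg flag stand of the red-capped bottle (both stands alike). Grey base 165 (x) x 150 (y) x 12 mm; origin at the centre of its underside, -x roughly to the robot. Two uprights, 22 mm wide, 73 mm high, at x = -28 and +28 mm. Rest pins 59 mm high at x = 0, y = +46 and -46 mm stop the flag. A pocket with 12 mm walls at x = +58 mm holds the bottle
- shaft_red (a point): middle of that stand's level shaft, 62 mm above the surface, straight above the stand's origin; the flag turns about it. The shaft, 10 mm thick, runs along the stand's x axis. Fixed in the stand, with the stand's axes. Note: a wooden shelf on a green post overhangs the left back of the table, beyond x = 0.62 m and less than 0.6 m up; keep the arm clear of it
- flag_red (a joint): turn of that stand's flag about the shaft: 0 = flat on the left (+y) rest, red face up; pi/2 = upright; pi = flat on the right (-y) rest, green face up. The hinge is stiff (about 0.025 N m of friction): the flag stays where it is left. Starts between 0 and 0.3
- flag_red_plate (a point): middle of that flag's plate, 34 mm from the shaft axis. Plate 44 mm along the shaft (stand x = -22 to +22 mm), 5 mm thick, from 6 to 62 mm off the axis; red face with a white disc, green face with a white bar. Turns with the flag: y to the free edge, z out of the red face
- flag_red_lever (a point): point on that flag's black lever, 32 mm out from the shaft axis. Lever at stand x = -62 mm (robot side), 14 mm wide along x, 6 mm thick, 44 mm long from the axis. Fixed to the flag a quarter turn ahead: up at joint 0, to the right (-y) when the flag is upright, down at pi. Pushing it right and then down raises the flag. Site z points out along the lever
- bottle_red: loose white dropper bottle with a red cap, 27 mm across, 67 mm high, 40 g, upright in its stand's pocket; origin at the centre of its underside, about 15 mm above the surface
- stand_blue: loose 0.95 kg flag stand of the blue-capped bottle (both stands alike). Grey base 165 (x) x 150 (y) x 12 mm; origin at the centre of its underside, -x roughly to the robot. Two uprights, 22 mm wide, 73 mm high, at x = -28 and +28 mm. Rest pins 59 mm high at x = 0, y = +46 and -46 mm stop the flag. A pocket with 12 mm walls at x = +58 mm holds the bottle
- shaft_blue (a point): middle of that stand's level shaft, 62 mm above the surface, straight above the stand's origin; the flag turns about it. The shaft, 10 mm thick, runs along the stand's x axis. Fixed in the stand, with the stand's axes. Note: a wooden shelf on a green post overhangs the left back of the table, beyond x = 0.62 m and less than 0.6 m up; keep the arm clear of it
- flag_blue (a joint): turn of that stand's flag about the shaft: 0 = flat on the left (+y) rest, red face up; pi/2 = upright; pi = flat on the right (-y) rest, green face up. The hinge is stiff (about 0.025 N m of friction): the flag stays where it is left. Starts between 0 and 0.3
- flag_blue_plate (a point): middle of that flag's plate, 34 mm from the shaft axis. Plate 44 mm along the shaft (stand x = -22 to +22 mm), 5 mm thick, from 6 to 62 mm off the axis; red face with a white disc, green face with a white bar. Turns with the flag: y to the free edge, z out of the red face
- flag_blue_lever (a point): point on that flag's black lever, 32 mm out from the shaft axis. Lever at stand x = -62 mm (robot side), 14 mm wide along x, 6 mm thick, 44 mm long from the axis. Fixed to the flag a quarter turn ahead: up at joint 0, to the right (-y) when the flag is upright, down at pi. Pushing it right and then down raises the flag. Site z points out along the lever
- bottle_blue: loose white dropper bottle with a blue cap, 27 mm across, 67 mm high, 40 g, upright in its stand's pocket; origin at the centre of its underside, about 15 mm above the surface
Things that resemble listed ones, but are neither listed nor needed, are in the scene too. What is shaped like the bottle_red but purple is not meant.

How it is judged (in metres and radians):
At the end, for the whole second after the job is handed in: the red-capped bottle's flag lies still on its right rest, green face up (joint above 2.99 rad), the other flag is still on the red side, both stands are upright and both bottles stand upright in their pockets (value of joint flag_red above 2.99 rad and value of joint flag_blue below 0.7 rad and velocity of joint flag_red below 0.1 rad/s and angle between each of stand_red, stand_blue's own z axis and vertical below 0.05 rad and linear speed of each of stand_red, stand_blue below 0.02 m/s and horizontal distance between bottle_red and stand_red below 0.07 m and angle between each of bottle_red, bottle_blue's own z axis and vertical below 0.2 rad and horizontal distance between bottle_blue and stand_blue below 0.07 m); the robot touches nothing.
It fails at once if the red-capped bottle's flag or its lever is pinched between the fingers (contact force between the fingers and stand_red above 1 N and ((z of the grasp point in the frame of flag_red_plate between -0.005 and 0.005 m and x of the grasp point in the frame of flag_red_plate between -0.03 and 0.03 m and y of the grasp point in the frame of flag_red_plate between -0.036 and 0.036 m) or (y of the grasp point in the frame of flag_red_lever between -0.005 and 0.005 m and x of the grasp point in the frame of flag_red_lever between -0.015 and 0.015 m and z of the grasp point in the frame of flag_red_lever between -0.03 and 0.03 m))).
It fails at once if the flag is flicked over (turns faster than 10 rad/s) (velocity of joint flag_red above 10 rad/s).
It fails at once if the blue-capped bottle's flag is turned (its plate moves more than 25 mm) (distance of flag_blue_plate from where it was at the start of the episode above 0.025 m).
It fails at once if a stand is shoved more than 30 mm, lifted or tipped (distance of any of stand_red, stand_blue from where it was at the start of the episode above 0.03 m or height (world z) of any of stand_red, stand_blue above 0.012 m or angle between any of stand_red, stand_blue's own z axis and vertical above 0.12 rad).
It fails at once if a bottle is lifted, carried or tipped (distance of any of bottle_red, bottle_blue from where it was at the start of the episode above 0.04 m or height (world z) of any of bottle_red, bottle_blue above 0.027 m or angle between any of bottle_red, bottle_blue's own z axis and vertical above 0.35 rad).
It also fails if it takes over 40 s, if anything falls off the work surface, if the arm or the gripper's body presses on something with over 40 N, if the wrist force passes 120 N, or if a joint passes its speed limit or range.

## Robot

A 7-joint arm with a two-finger parallel gripper is mounted at the origin on a cart in front of the work surface, level with it; the furniture and walls round the work are solid. World frame = base frame: x ahead of the robot, y to its left, z up, the work surface at z = 0. Lengths are in mm, angles in rad, forces in N, time in s.
With the tool pointing down it reaches from about 425 to 875 mm from the base axis. Payload 4.7 kg.
Tool frame: the origin (TCP) lies between the finger pads; the fingertips stand 17 mm ahead of it and the grasp point (between the pads) lies 2 mm behind it; x points along the fingers, z is the direction in which the jaws open and shut, and the axes are right-handed (so a half turn about x gives the same grasp; the last joint's range is limited). The gripper opens to 85 mm and grips with 20 to 120 N. Pads are 22 mm wide; open, the fingers measure 114 mm over their backs; the gripper's body (76 mm by 85 mm) begins 54 mm behind the grasp point. The pads swing forward as they close: fully open they stand 13 mm farther back than shut.
Start: joints at [-1.1, 0.321, -0.07, 1.45, 0.023, 1.371, -0.057], TCP at [286.728, 583.361, 248.349] pointing down, gripper open.
Joint ranges: [-2.86, 2.86], [-0.3, 2.09], [-1.38, 1.24], [0.06, 2.45], [-1.56, 4.7], [0.09, 2.05], [-2.69, 2.69]. Speed limits (rad/s): [2.57, 2.57, 3.14, 3.14, 3.14, 3.14, 3.14].

## Interface

Orientations are given as a unit quaternion [w, x, y, z].
In Python, from bench import state, camera, get_calibration, sign_off gives the robot as it stands.
- The arm moves only by the tool apply_moves, never from a script. Its argument "deltas" is a list of rows, each an object with "translation": the shift along the tool's x, y, z in mm, a list of three; "delta_rot": the turn, a rotation vector about the tool's x, y, z in rad, a list of three; "claw": the gripper's target within -1 to 1 (fully open at 1, half-way at 0, shut at -1). A call has 1 to 5 rows; each row shifts and turns the commanded pose from where the row before left it, along the tool's axes as they then stand; what a row does not reach is not made up. A row lasts 1/12 s, in which the tool goes at most 41.7 mm and 7.16 degrees, less where a joint would pass 70% of its speed; a pose out of reach is approached as far as the arm can. A call is refused whole if a number of a shift passes 41.7 or a number of a turn 0.125, either way. A call with a gripper value outside its range is refused whole. The fingers move at their own pace and stop on an object; "force" is the grip in N (left out, the last holds). Time passes only in rows, so rows that do not move let the fingers close. It gives the time, the measured TCP pose, the force and the opening at its end, in the units of the state.
- state(): the state, without advancing time (a new reading comes with each control period).
- camera(name): name is "side" or "top"; returns (picture, depth): 384x512x3 uint8, red, green, blue; 384x512 float32, mm along the optical axis (not along the pixel's ray), 0 where there is no reading.
- get_calibration(name): a dict with "fx", "fy", "cx", "cy" (pixels), "position" and "attitude" of the camera in the world. Camera axes: x right, y down, z forward; pixel columns grow to the right and rows downward; lengths in mm; the calibration is good to about 2 mm. A picture is of the moment at which its call begins. get_calibration takes no time and is no camera call.
- sign_off(): hands the job in, once; it reports no verdict.
The state is a dict: "time_s": time; "q": joint angles; "joint_velocities": joint speeds; "effort": joint torques, N m; "tool_pos": TCP position; "eef_rot": TCP orientation; "ft_force": force on the tool from outside, world axes, zero at the start; "wrist_torque": the same for the moment, N m; "opening": finger opening in mm.
Only numpy, scipy, OpenCV 4.12 (cv2) and the standard library are available. Lean on these libraries where they do the work, as an engineer would, in place of code of your own. Each camera call takes 0.05 s, during which the arm holds its last target.

## Working session

There is one attempt and no reset: what is moved stays moved. The work goes in short steps, Python scripts to look and compute and a tool call to move; the robot and the scene stay as the last step left them, time stands still between calls to the robot, and variables do not carry over. Pictures are saved under pics/ and viewed, and the job is handed in when it is done.

Besides the shell and the picture viewer there is one more tool, called as name([rows], argument=value, ...), one row to a line, values as JSON. apply_moves: Moves the arm, as the interface text tells. Its arguments: {"type":"object","properties":{"deltas":{"type":"array"},"force":{"type":"number"}},"required":["deltas"]}

```bash
mkdir -p pics; ls; python3 - <<'E'
from bench import *
import cv2,numpy as np
print(state())
for n in("side","top"):
    p,d=camera(n); print(n,get_calibration(n))
    cv2.imwrite(f"pics/{n}0.png",p[...,::-1]); np.savez(f"pics/{n}0.npz",p=p,d=d)
E
```

```text
pics
{'time_s': 0.0, 'q': array([-1.09987767,  0.32183331, -0.07005449,  1.45168257,  0.02257886,
        1.37079914, -0.05688143]), 'joint_velocities': array([0.00028806, 0.00017288, 0.00028156, 0.00019327, 0.00082065,
       0.00110481, 0.00116845]), 'effort': array([ 3.76353557e-05, -4.93585289e+01, -3.82313021e-01, -3.14327288e+01,
        1.29416192e-02,  1.14125165e-02, -1.01870623e-05]), 'tool_pos': array([286.54030853, 582.86563074, 247.21273084]), 'eef_rot': array([ 0.59966072, -0.37419224,  0.60078884,  0.3734166 ]), 'ft_force': array([ 0.15258444, -0.37521147,  0.209691  ]), 'wrist_torque': array([ 0.00246841,  0.00548915, -0.00425987]), 'opening': 85.41650369437696}
side {'fx': 367.72965362505244, 'fy': 367.72965362505244, 'cx': 256.28639075278005, 'cy': 192.85512745069602, 'position': array([ 392.95353919, -649.13525616,  562.60717842]), 'attitude': array([-0.460222  ,  0.88390456, -0.0735008 ,  0.03880809])}
top {'fx': 454.95726637300726, 'fy': 454.95726637300726, 'cx': 249.23950514950286, 'cy': 187.08240110604626, 'position': array([ 349.64572763,   50.05599772, 1135.14906546]), 'attitude': array([-0.06131969,  0.71178759, -0.69715392,  0.05978905])}
```

View pics/side0.png

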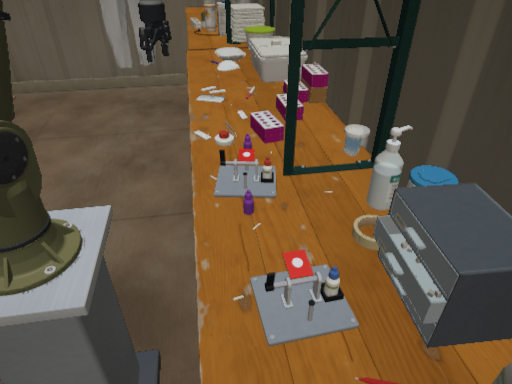

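View pics/top0.png

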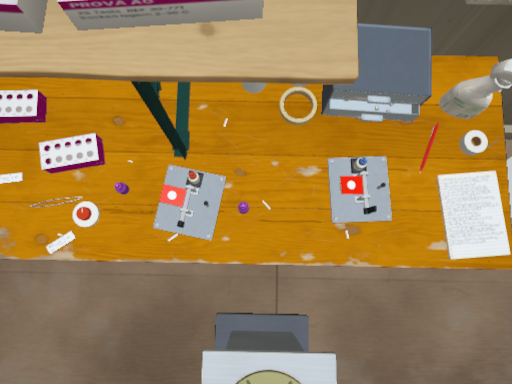

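```bash
cat > h.py <<'E'
from bench import *
import cv2,numpy as np
from scipy.spatial.transform import Rotation as R
def rot(q): return R.from_quat([q[1],q[2],q[3],q[0]])
def cloud(n,d):
    c=get_calibration(n); v,u=np.mgrid[0:d.shape[0],0:d.shape[1]]
    P=np.dstack([(u-c['cx'])/c['fx']*d,(v-c['cy'])/c['fy']*d,d])
    return rot(c['attitude']).apply(P.reshape(-1,3)).reshape(P.shape)+c['position']
def proj(n,X):
    c=get_calibration(n); p=rot(c['attitude']).inv().apply(np.atleast_2d(X)-c['position'])
    return np.c_[c['fx']*p[:,0]/p[:,2]+c['cx'],c['fy']*p[:,1]/p[:,2]+c['cy']]
def crop(p,u0,v0,u1,v1,k,f): cv2.imwrite(f,cv2.resize(p[v0:v1,u0:u1,::-1],None,fx=k,fy=k,interpolation=cv2.INTER_CUBIC))
E
python3 - <<'E'
from h import *
z=np.load("pics/top0.npz");p,d=z['p'],z['d'];W=cloud("top",d)
crop(p,145,155,240,250,6,"pics/ct.png")
z2=np.load("pics/side0.npz");crop(z2['p'],200,120,300,220,6,"pics/cs.png")
W2=cloud("side",z2['d'])
for n,(u0,v0,u1,v1),Wc in (("red",(145,155,240,250),W),("blue",(320,145,400,230),W),("redS",(205,130,290,205),W2),("blueS",(240,240,360,345),W2)):
    Q=Wc[v0:v1,u0:u1].reshape(-1,3)
    m=(Q[:,2]>8)&(Q[:,2]<18); b=Q[m].astype(np.float32)
    pts=b
    print(n,len(b),np.median(b[:,2]),cv2.minAreaRect(b[:,:2]),b[:,:2].mean(0))
    print(" table z",np.median(Q[abs(Q[:,2])<7][:,2]))
E
```

```text
Traceback (most recent call last):
cv2.error: OpenCV(4.12.0) /io/opencv/modules/imgproc/src/convhull.cpp:143: error: (-215:Assertion failed) total >= 0 && (depth == CV_32F || depth == CV_32S) in function 'convexHull'
```

View pics/ct.png

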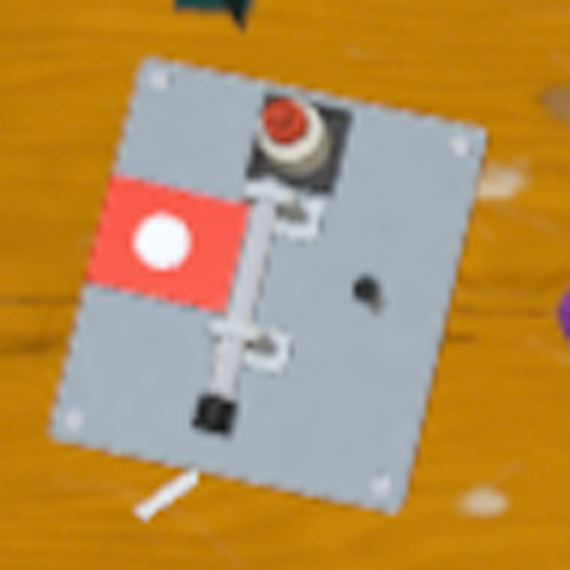

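View pics/cs.png

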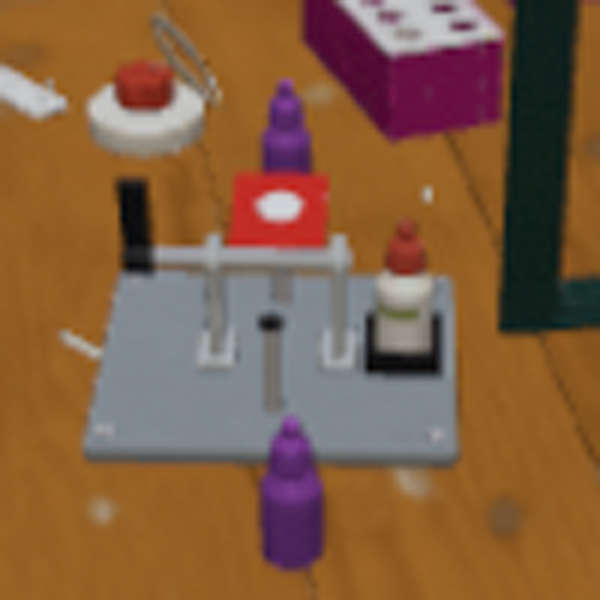

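Candidates: stand at top (190,203) with red cap at (193,176); stand at top (360,189) has a blue cap at (364,161), so not it; purple bottles at (243,207) and (121,187) and the red-lidded dish at (84,213) are decoys. The close crops show a red cap on the first stand, its flag red face up, and its lever up at the robot end.

```bash
python3 - <<'E'
from h import *
z=np.load("pics/top0.npz");p,d=z['p'],z['d'];W=cloud("top",d)
z2=np.load("pics/side0.npz");W2=cloud("side",z2['d'])
for n,(u0,v0,u1,v1),Wc in (("red",(145,155,240,250),W),("blue",(320,145,400,230),W),("redS",(205,130,290,205),W2),("blueS",(240,240,360,345),W2)):
    Q=Wc[v0:v1,u0:u1].reshape(-1,3)
    m=(Q[:,2]>8)&(Q[:,2]<18); b=np.ascontiguousarray(Q[m][:,:2],dtype=np.float32)
    print(n,len(b),np.median(Q[m][:,2]),cv2.minAreaRect(b))
    t=Q[abs(Q[:,2])<7]; print(" table z",np.median(t[:,2]) if len(t) else Q[:5])
# screws at corners from crop (top), purple bottle
for (u,v) in ((158,79),(460,144),(381,485),(73,418),(365,291),(215,412),(162,240),(285,118)):
    uu,vv=145+u/6-.4,155+v/6-.4; print((u,v),W[int(round(vv)),int(round(uu))].round(1))
for (u,v) in ((243,207),(180,150),(183,100),(121,187)): print((u,v),W[v,u].round(1))
k=(W[...,2]>300)&(W[...,2]<700)
Q=W[k]; print("shelf",Q.min(0),Q.max(0))
# post points near the stand
k=(W[...,2]>30)&(W[...,2]<600)&(W[...,1]>100)&(W[...,1]<450)&(p[...,0]<50)&(p[...,1]<90)&(W[...,0]>480)
Q=W[k];print("post",np.percentile(Q,[1,50,99],axis=0))
E
```

```text
red 2826 11.528915469477738 ((514.1669921875, 174.56967163085938), (200.28297424316406, 196.11622619628906), 78.7330322265625)
 table z -0.7635808223683398
blue 2746 11.712217164622643 ((545.49365234375, -221.3617401123047), (164.9603271484375, 150.1829376220703), 3.384359836578369)
 table z -0.5073821750580692
redS 1623 11.28458347632386 ((534.2644653320312, 317.268798828125), (392.7474365234375, 226.67086791992188), 81.50639343261719)
 table z -0.9411603235653843
blueS 4421 11.024033823821014 ((600.2869262695312, -208.48248291015625), (293.2254943847656, 176.39608764648438), 15.02618408203125)
 table z -1.0981577676456027
(158, 79) [589.3 253.3  10.3]
(460, 144) [564.  126.2   8.1]
(381, 485) [422.6 153.8   8.7]
(73, 418) [446.8 280.4  12.3]
(365, 291) [495.2 159.1  59.1]
(215, 412) [442.2 209.5 104.5]
(162, 240) [510.5 236.   75.1]
(285, 118) [561.1 190.4  79.3]
(243, 207) [486.9  68.1  64.1]
(180, 150) [614.6 218.7  96.5]
(183, 100) [771.8 231.9   6. ]
(121, 187) [530.8 363.9  53. ]
shelf [ 612.13045286 -451.80093859  300.02607109] [877.2656632  423.61105444 598.16634988]
post [[612.4565744  218.50125029  38.56218726]
 [631.06882279 219.58233507 338.48047229]
 [669.74844385 246.55459685 487.52243294]]
```

```bash
cat >> h.py <<'E'
C=np.array([505.7,203.4]); YAW=-0.191
ex=np.array([np.cos(YAW),np.sin(YAW)]); ey=np.array([-ex[1],ex[0]])
def S(x,y,z): return np.r_[C+x*ex+y*ey,z]      # stand -> world
def tgt_R(jaw):  # jaw world dir (2d)
    zt=np.r_[jaw,0.]; xt=np.array([0,0,-1.]); yt=np.cross(zt,xt)
    return R.from_matrix(np.c_[xt,yt,zt])
def loc(P): d=P[:2]-C; return np.r_[d@ex,d@ey,P[2]]
def show(target=None,jaw=None):
    s=state(); r=rot(s['eef_rot']); P=s['tool_pos']
    print("t",round(s['time_s'],2),"tcp",P.round(1),"stand",loc(P).round(1),"tip z",round(P[2]-17,1),"F",s['ft_force'].round(2),"open",round(s['opening'],1))
    print("axes xyz rows(world)\n",r.as_matrix().T.round(3))
    if jaw is not None: print("rotvec tool", (r.inv()*tgt_R(jaw)).as_rotvec().round(3))
    if target is not None: print("shift tool",r.inv().apply(target-P).round(1)," in target-orient axes", (tgt_R(jaw) if jaw is not None else r).inv().apply(target-P).round(1))
E
python3 - <<'E'
from h import *
for j in (ex,-ex,ey,-ey): show(S(-68,30,200),j)
z=np.load("pics/top0.npz");W=cloud("top",z['d'])
# heights in stand frame for uprights
Q=W[155:250,145:240].reshape(-1,3); L=np.array([loc(q) for q in Q])
for a,b in ((-45,-12),(12,45)):
    m=(L[:,2]>66)&(L[:,2]<80)&(L[:,0]>a)&(L[:,0]<b)&(abs(L[:,1])<14); print(L[m].min(0).round(1),L[m].max(0).round(1)) if m.any() else None
m=(L[:,2]>90); print(np.median(L[m],0),L[m].min(0),L[m].max(0))
m=(L[:,2]>62)&(L[:,1]>14)&(abs(L[:,0])<20); k=np.polyfit(L[m][:,1],L[m][:,2],1); print("flag angle",k,m.sum())
# blue stand
E
```

```text
t 0.1 tcp [286.5 582.9 247.3] stand [-287.2  331.   247.3] tip z 230.3 F [ 0.   -0.85 -0.47] open 85.4
axes xyz rows(world)
 [[-0.001 -0.002 -1.   ]
 [-0.897  0.441 -0.   ]
 [ 0.441  0.897 -0.002]]
rotvec tool [ 1.305e+00 -1.000e-03  1.000e-03]
shift tool [  47.8 -290.6 -232.8]  in target-orient axes [  47.3 -301.   219.2]
t 0.1 tcp [286.5 582.9 247.3] stand [-287.2  331.   247.3] tip z 230.3 F [ 0.   -0.85 -0.47] open 85.4
axes xyz rows(world)
 [[-0.001 -0.002 -1.   ]
 [-0.897  0.441 -0.   ]
 [ 0.441  0.897 -0.002]]
rotvec tool [-1.837e+00 -1.000e-03 -2.000e-03]
shift tool [  47.8 -290.6 -232.8]  in target-orient axes [  47.3  301.  -219.2]
t 0.1 tcp [286.5 582.9 247.3] stand [-287.2  331.   247.3] tip z 230.3 F [ 0.   -0.85 -0.47] open 85.4
axes xyz rows(world)
 [[-0.001 -0.002 -1.   ]
 [-0.897  0.441 -0.   ]
 [ 0.441  0.897 -0.002]]
rotvec tool [-0.266 -0.002 -0.   ]
shift tool [  47.8 -290.6 -232.8]  in target-orient axes [  47.3 -219.2 -301. ]
t 0.1 tcp [286.5 582.9 247.3] stand [-287.2  331.   247.3] tip z 230.3 F [ 0.   -0.85 -0.47] open 85.4
axes xyz rows(world)
 [[-0.001 -0.002 -1.   ]
 [-0.897  0.441 -0.   ]
 [ 0.441  0.897 -0.002]]
rotvec tool [ 2.876e+00 -0.000e+00  2.000e-03]
shift tool [  47.8 -290.6 -232.8]  in target-orient axes [ 47.3 219.2 301. ]
[-44.3 -11.7  66.1] [-13.1  13.9  77.6]
[ 12.7 -10.3  66.4] [31.4 13.3 73.4]
[-124.10545874 -180.18089264 1135.14906546] [-124.10545874 -180.18089264   94.18711518] [ -58.18856778   -4.19314227 1135.14906546]
flag angle [ 0.1445299  64.15018117] 328
```

apply_moves([
  {"translation":[0,0,0],"delta_rot":[-0.09,0,0],"claw":-1},
  {"translation":[0,0,0],"delta_rot":[-0.09,0,0],"claw":-1},
  {"translation":[0,0,0],"delta_rot":[-0.086,0,0],"claw":-1},
  {"translation":[0,-20,-28],"delta_rot":[0,0,0],"claw":-1},
  {"translation":[0,-27,-36],"delta_rot":[0,0,0],"claw":-1},
], force=20)

```text
time_s: 0.52
tool_pos: [316.2, 516.3, 246.9]
eef_rot: [0.543, -0.452, 0.544, 0.453]
ft_force: [0.7, -1.0, 0.7]
opening: 25.5
```

apply_moves([
  {"translation":[0,-27,-36],"delta_rot":[0,0,0],"claw":-1},
  {"translation":[0,-27,-36],"delta_rot":[0,0,0],"claw":-1},
  {"translation":[0,-27,-36],"delta_rot":[0,0,0],"claw":-1},
  {"translation":[0,-27,-36],"delta_rot":[0,0,0],"claw":-1},
  {"translation":[0,0,0],"delta_rot":[0,0,0],"claw":-1},
])

```text
time_s: 0.93
tool_pos: [397.8, 355.3, 248.3]
eef_rot: [0.548, -0.448, 0.549, 0.445]
ft_force: [0.5, -1.1, 0.1]
opening: -0.4
```

```bash
python3 - <<'E'
from h import *
show(S(-66,38,150),ey)
E
```

```text
t 0.93 tcp [397.8 355.3 248.3] stand [-134.8  128.7  248.3] tip z 231.3 F [ 0.5  -1.08  0.06] open -0.4
axes xyz rows(world)
 [[ 0.002 -0.005 -1.   ]
 [-0.979  0.203 -0.003]
 [ 0.203  0.979 -0.004]]
rotvec tool [-0.013 -0.004  0.003]
shift tool [ 98.9 -69.6 -89.3]  in target-orient axes [ 98.3 -68.8 -90.7]
```

apply_moves([
  {"translation":[20,-23,-30],"delta_rot":[-0.013,0,0],"claw":-1},
  {"translation":[20,-23,-30],"delta_rot":[0,0,0],"claw":-1},
  {"translation":[20,-23,-29],"delta_rot":[0,0,0],"claw":-1},
  {"translation":[20,0,0],"delta_rot":[0,0,0],"claw":-1},
  {"translation":[0,0,0],"delta_rot":[0,0,0],"claw":-1},
])

```text
time_s: 1.35
tool_pos: [441.7, 262.8, 165.4]
eef_rot: [0.541, -0.452, 0.546, 0.452]
ft_force: [-1.2, 0.3, -0.7]
opening: 0.4
```

```bash
python3 - <<'E'
from h import *
show(S(-66,38,102),ey)
p,d=camera("side"); crop(p,190,70,320,220,4,"pics/s1.png")
p,d=camera("top"); crop(p,125,140,265,270,5,"pics/t1.png")
E
```

```text
t 1.35 tcp [441.7 262.8 165.4] stand [-74.2  46.2 165.4] tip z 148.4 F [-1.24  0.33 -0.73] open 0.4
axes xyz rows(world)
 [[-0.006 -0.005 -1.   ]
 [-0.983  0.182  0.005]
 [ 0.182  0.983 -0.006]]
rotvec tool [ 0.008 -0.006 -0.005]
shift tool [63.4 -8.4 -7.9]  in target-orient axes [63.4 -8.2 -8.2]
```

View pics/s1.png

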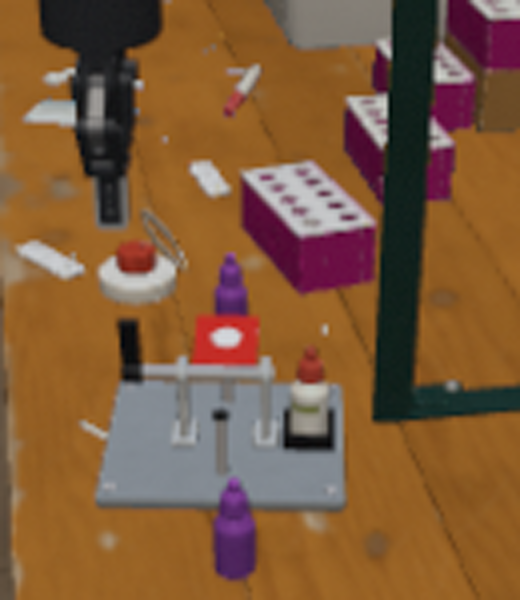

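View pics/t1.png

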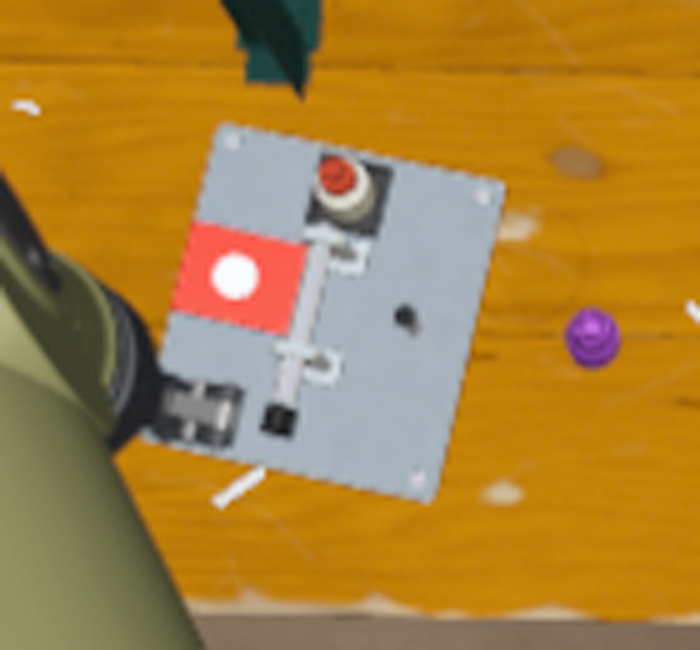

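The side crop shows closed fingertips at (110,215), left of and above the upright black lever at (130,345); the top crop shows the gripper at (200,410) just left of the lever at (280,420). Going down beside it.

apply_moves([
  {"translation":[20,-7,-4],"delta_rot":[0.008,-0.006,-0.005],"claw":-1},
  {"translation":[22,0,0],"delta_rot":[0,0,0],"claw":-1},
  {"translation":[21,0,0],"delta_rot":[0,0,0],"claw":-1},
  {"translation":[0,0,0],"delta_rot":[0,0,0],"claw":-1},
  {"translation":[0,0,0],"delta_rot":[0,0,0],"claw":-1},
])

```text
time_s: 1.87
tool_pos: [448.7, 263.3, 107.1]
eef_rot: [0.546, -0.452, 0.541, 0.452]
ft_force: [-0.1, 0.0, 0.4]
opening: -0.1
```

```bash
python3 - <<'E'
from h import *
show(S(-67,8,102),ey)
p,d=camera("side"); crop(p,190,100,310,210,5,"pics/s2.png")
E
```

```text
t 1.87 tcp [448.7 263.3 107.1] stand [-67.3  48.  107.1] tip z 90.1 F [-0.06  0.03  0.43] open -0.1
axes xyz rows(world)
 [[ 0.006  0.005 -1.   ]
 [-0.983  0.182 -0.004]
 [ 0.182  0.983  0.006]]
rotvec tool [0.008 0.006 0.004]
shift tool [  4.9   0.  -40. ]  in target-orient axes [  5.1  -0.3 -40. ]
```

View pics/s2.png

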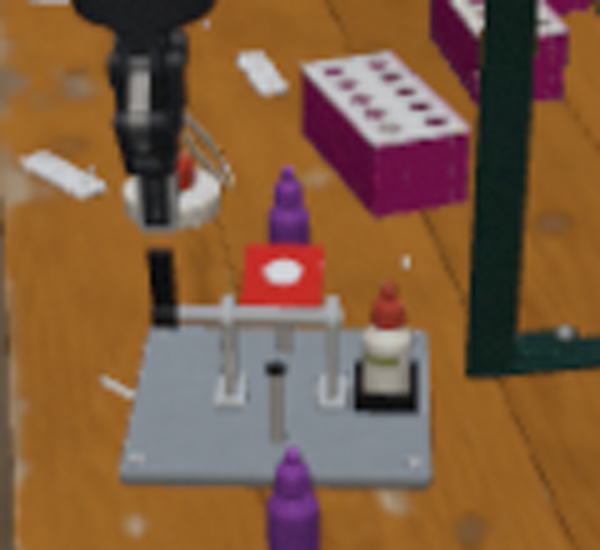

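The side crop shows the fingertip at (160,215), behind (left of) the lever at (162,285) and overlapping its height. Pushing right slowly.

apply_moves([
  {"translation":[2,0,-12],"delta_rot":[0.005,0.004,0.003],"claw":-1},
  {"translation":[2,0,-8],"delta_rot":[0,0,0],"claw":-1},
  {"translation":[0,0,-6],"delta_rot":[0,0,0],"claw":-1},
  {"translation":[0,0,-6],"delta_rot":[0,0,0],"claw":-1},
  {"translation":[0,0,0],"delta_rot":[0,0,0],"claw":-1},
])

```text
time_s: 2.33
tool_pos: [443.4, 228.6, 102.8]
eef_rot: [0.547, -0.45, 0.545, 0.449]
ft_force: [-0.0, -0.4, -0.8]
opening: 0.2
```

apply_moves([
  {"translation":[0,0,-6],"delta_rot":[0,0,0],"claw":-1},
  {"translation":[0,0,-6],"delta_rot":[0,0,0],"claw":-1},
  {"translation":[0,0,-6],"delta_rot":[0,0,0],"claw":-1},
  {"translation":[0,0,-6],"delta_rot":[0,0,0],"claw":-1},
  {"translation":[0,0,0],"delta_rot":[0,0,0],"claw":-1},
])

```text
time_s: 2.75
tool_pos: [438.6, 205.4, 102.3]
eef_rot: [0.546, -0.45, 0.545, 0.45]
ft_force: [-0.4, 0.2, -0.2]
opening: 0.2
```

```bash
python3 - <<'E'
from h import *
show(S(-67,-15,102),ey)
p,d=camera("side"); crop(p,190,100,310,210,5,"pics/s3.png")
E
```

```text
t 2.75 tcp [438.6 205.4 102.3] stand [-66.2 -10.8 102.3] tip z 85.3 F [-0.45  0.15 -0.2 ] open 0.2
axes xyz rows(world)
 [[ 0.002  0.001 -1.   ]
 [-0.982  0.191 -0.002]
 [ 0.191  0.982  0.001]]
rotvec tool [-0.001  0.001  0.002]
shift tool [ 0.3  0.7 -4.2]  in target-orient axes [ 0.3  0.8 -4.2]
```

View pics/s3.png

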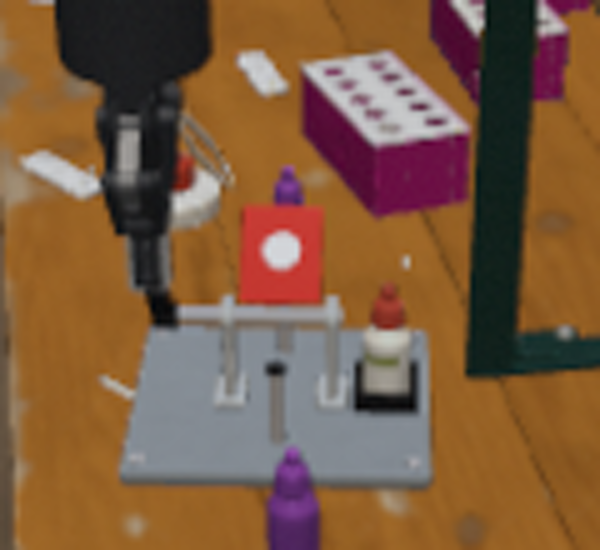

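Flag plate is now about half raised at (282,250) and the lever under the fingertip at (165,310) has turned right. Continuing right and down around the arc.

apply_moves([
  {"translation":[2,0,-5],"delta_rot":[0,0,0],"claw":-1},
  {"translation":[3,0,-5],"delta_rot":[0,0,0],"claw":-1},
  {"translation":[3,0,-5],"delta_rot":[0,0,0],"claw":-1},
  {"translation":[4,0,-5],"delta_rot":[0,0,0],"claw":-1},
  {"translation":[0,0,0],"delta_rot":[0,0,0],"claw":-1},
])

```text
time_s: 3.22
tool_pos: [434.2, 185.4, 89.2]
eef_rot: [0.546, -0.45, 0.546, 0.45]
ft_force: [0.7, -0.5, -0.3]
opening: 0.3
```

apply_moves([
  {"translation":[4,0,0],"delta_rot":[0,0,0],"claw":-1},
  {"translation":[4,0,0],"delta_rot":[0,0,0],"claw":-1},
  {"translation":[4,0,0],"delta_rot":[0,0,0],"claw":-1},
  {"translation":[4,0,0],"delta_rot":[0,0,0],"claw":-1},
  {"translation":[0,0,0],"delta_rot":[0,0,0],"claw":-1},
])

```text
time_s: 3.63
tool_pos: [434.6, 187.2, 73.4]
eef_rot: [0.546, -0.45, 0.545, 0.45]
ft_force: [0.6, -0.4, 0.2]
opening: -0.4
```

```bash
python3 - <<'E'
from h import *
show(S(-67,-30,67),ey)
p,d=camera("side"); crop(p,190,100,310,210,5,"pics/s4.png")
E
```

```text
t 3.63 tcp [434.6 187.2  73.4] stand [-66.7 -29.4  73.4] tip z 56.4 F [ 0.58 -0.37  0.18] open -0.4
axes xyz rows(world)
 [[ 0.001  0.001 -1.   ]
 [-0.982  0.189 -0.001]
 [ 0.189  0.982  0.001]]
rotvec tool [0.    0.001 0.001]
shift tool [ 6.4  0.3 -0.6]  in target-orient axes [ 6.4  0.3 -0.6]
```

View pics/s4.png

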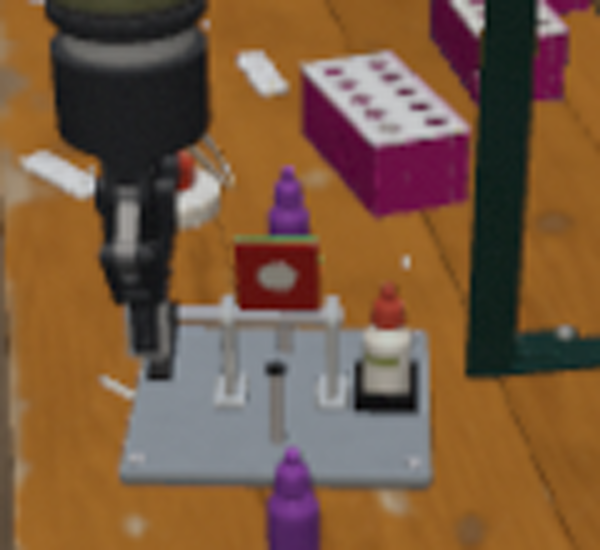

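The side crop shows the plate past upright (green edge visible at (280,240)), the lever pointing right-down under the tip at (155,370). Lifting clear, then to the plate's green side.

apply_moves([
  {"translation":[-20,0,0],"delta_rot":[0,0,0],"claw":-1},
  {"translation":[-30,0,0],"delta_rot":[0,0,0],"claw":-1},
  {"translation":[-30,0,0],"delta_rot":[0,0,0],"claw":-1},
  {"translation":[-22,0,0],"delta_rot":[0,0,0],"claw":-1},
  {"translation":[0,0,20],"delta_rot":[0,0,0],"claw":-1},
])

```text
time_s: 4.1
tool_pos: [441.5, 205.0, 181.6]
eef_rot: [0.55, -0.45, 0.543, 0.448]
ft_force: [0.6, -0.0, 0.4]
opening: -0.0
```

apply_moves([
  {"translation":[0,-17,20],"delta_rot":[0,0,0],"claw":-1},
  {"translation":[0,-25,20],"delta_rot":[0,0,0],"claw":-1},
  {"translation":[0,-25,10],"delta_rot":[0,0,0],"claw":-1},
  {"translation":[0,0,0],"delta_rot":[0,0,0],"claw":-1},
  {"translation":[0,0,0],"delta_rot":[0,0,0],"claw":-1},
])

```text
time_s: 4.52
tool_pos: [514.3, 243.1, 175.9]
eef_rot: [0.546, -0.45, 0.545, 0.45]
ft_force: [-0.3, -0.3, 0.4]
opening: -0.1
```

```bash
python3 - <<'E'
from h import *
show(S(0,35,112),ey)
p,d=camera("side"); crop(p,190,80,310,200,5,"pics/s5.png")
E
```

```text
t 4.52 tcp [514.3 243.1 175.9] stand [  0.9  40.6 175.9] tip z 158.9 F [-0.31 -0.27  0.41] open -0.1
axes xyz rows(world)
 [[ 0.001  0.001 -1.   ]
 [-0.982  0.19  -0.001]
 [ 0.19   0.982  0.001]]
rotvec tool [-0.     0.001  0.001]
shift tool [63.9  1.  -5.7]  in target-orient axes [63.9  0.9 -5.6]
```

View pics/s5.png

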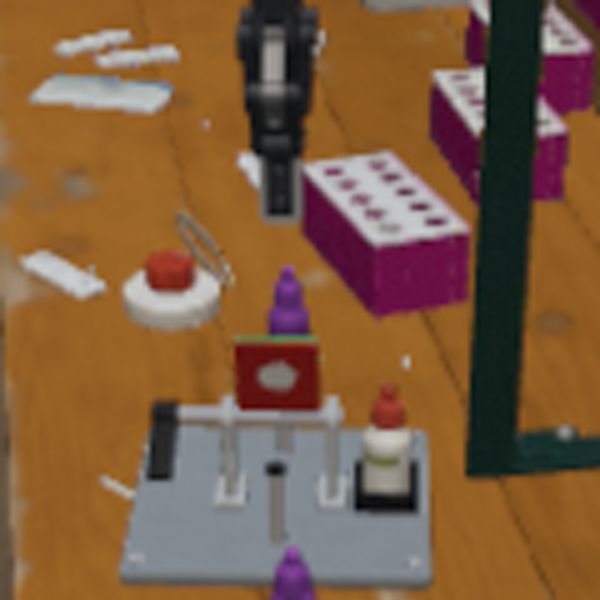

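The plate stays leaning right at (278,372), and the fingertip at (283,215) is above and left of it. Lowering.

apply_moves([
  {"translation":[22,0,0],"delta_rot":[0,0,0],"claw":-1},
  {"translation":[22,0,0],"delta_rot":[0,0,0],"claw":-1},
  {"translation":[20,0,-4],"delta_rot":[0,0,0],"claw":-1},
  {"translation":[0,0,-8],"delta_rot":[0,0,0],"claw":-1},
  {"translation":[0,0,-8],"delta_rot":[0,0,0],"claw":-1},
])

```text
time_s: 4.98
tool_pos: [508.4, 222.6, 112.0]
eef_rot: [0.545, -0.45, 0.545, 0.451]
ft_force: [0.2, -0.2, 0.9]
opening: 0.4
```

apply_moves([
  {"translation":[0,0,-8],"delta_rot":[0,0,0],"claw":-1},
  {"translation":[0,0,-7],"delta_rot":[0,0,0],"claw":-1},
  {"translation":[0,0,-7],"delta_rot":[0,0,0],"claw":-1},
  {"translation":[0,0,-7],"delta_rot":[0,0,0],"claw":-1},
  {"translation":[0,0,-7],"delta_rot":[0,0,0],"claw":-1},
])

```text
time_s: 5.4
tool_pos: [503.7, 187.9, 113.4]
eef_rot: [0.547, -0.45, 0.544, 0.45]
ft_force: [-0.2, 1.5, 0.6]
opening: 0.0
```

```bash
python3 - <<'E'
from h import *
show(S(0,-38,112),ey)
p,d=camera("side"); crop(p,190,80,310,200,5,"pics/s6.png")
E
```

```text
t 5.4 tcp [503.7 187.9 113.4] stand [  1.  -15.6 113.4] tip z 96.4 F [-0.21  1.47  0.63] open 0.0
axes xyz rows(world)
 [[ 0.004  0.003 -1.   ]
 [-0.982  0.19  -0.003]
 [ 0.19   0.982  0.003]]
rotvec tool [0.    0.003 0.003]
shift tool [  1.3   1.  -22.4]  in target-orient axes [  1.4   1.  -22.4]
```

View pics/s6.png

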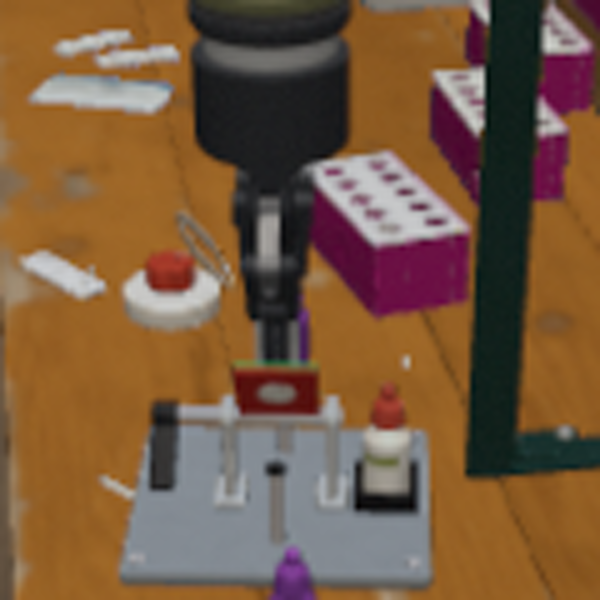

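The plate is tilting right at (277,390) ahead of the tip. Continuing right and down, then pressing down.

apply_moves([
  {"translation":[4,0,-6],"delta_rot":[0,0,0],"claw":-1},
  {"translation":[4,0,-6],"delta_rot":[0,0,0],"claw":-1},
  {"translation":[4,0,-6],"delta_rot":[0,0,0],"claw":-1},
  {"translation":[5,0,-4],"delta_rot":[0,0,0],"claw":-1},
  {"translation":[0,0,0],"delta_rot":[0,0,0],"claw":-1},
])

```text
time_s: 5.87
tool_pos: [498.3, 165.0, 94.0]
eef_rot: [0.546, -0.45, 0.546, 0.45]
ft_force: [0.1, -0.7, -0.6]
opening: -0.2
```

apply_moves([
  {"translation":[4,0,0],"delta_rot":[0,0,0],"claw":-1},
  {"translation":[4,0,0],"delta_rot":[0,0,0],"claw":-1},
  {"translation":[3,0,0],"delta_rot":[0,0,0],"claw":-1},
  {"translation":[0,0,0],"delta_rot":[0,0,0],"claw":-1},
])

```text
time_s: 6.2
tool_pos: [498.9, 166.8, 83.6]
eef_rot: [0.546, -0.45, 0.545, 0.45]
ft_force: [-0.2, 0.2, 0.5]
opening: -0.4
```

```bash
python3 - <<'E'
from h import *
show(S(0,-40,81.5),ey)
E
```

```text
t 6.2 tcp [498.9 166.8  83.6] stand [  0.2 -37.3  83.6] tip z 66.6 F [-0.16  0.24  0.5 ] open -0.4
axes xyz rows(world)
 [[ 0.001  0.001 -1.   ]
 [-0.982  0.189 -0.001]
 [ 0.189  0.982  0.001]]
rotvec tool [0.001 0.001 0.001]
shift tool [ 2.1  0.2 -2.7]  in target-orient axes [ 2.1  0.2 -2.7]
```

Press gently in 1 mm steps until contact force shows.

apply_moves([
  {"translation":[1,0,-1],"delta_rot":[0,0,0],"claw":-1},
  {"translation":[1,0,-1],"delta_rot":[0,0,0],"claw":-1},
  {"translation":[0,0,0],"delta_rot":[0,0,0],"claw":-1},
])

```text
time_s: 6.45
tool_pos: [498.9, 164.6, 82.4]
eef_rot: [0.546, -0.45, 0.544, 0.45]
ft_force: [-0.8, 0.6, -0.2]
opening: 0.1
```

apply_moves([
  {"translation":[1,0,0],"delta_rot":[0,0,0],"claw":-1},
  {"translation":[0,0,0],"delta_rot":[0,0,0],"claw":-1},
])

```text
time_s: 6.62
tool_pos: [499.0, 164.7, 81.7]
eef_rot: [0.546, -0.45, 0.544, 0.45]
ft_force: [0.5, 0.2, -0.3]
opening: -0.0
```

```bash
python3 - <<'E'
from h import *
show()
p,d=camera("side"); crop(p,190,80,310,200,5,"pics/s7.png")
E
```

```text
t 6.62 tcp [499.  164.7  81.7] stand [  0.8 -39.3  81.7] tip z 64.7 F [ 0.46  0.19 -0.25] open -0.0
axes xyz rows(world)
 [[ 0.003  0.002 -1.   ]
 [-0.982  0.19  -0.002]
 [ 0.19   0.982  0.002]]
```

View pics/s7.png

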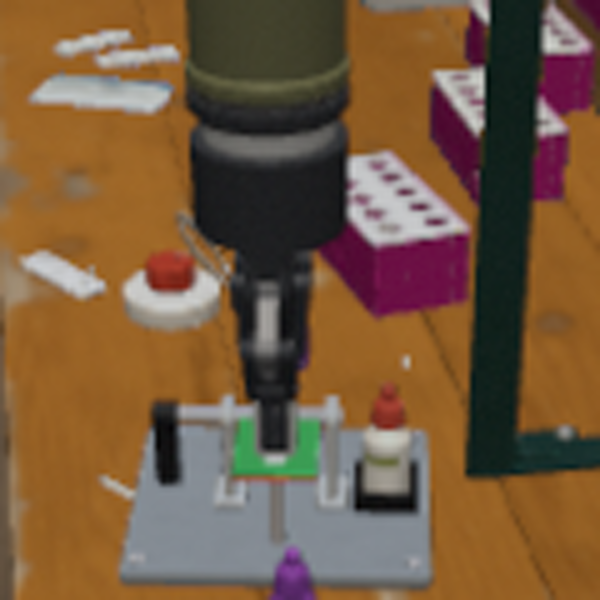

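Green face is up at (275,460); no contact force yet, so a bit further.

apply_moves([
  {"translation":[1,0,0],"delta_rot":[0,0,0],"claw":-1},
  {"translation":[1,0,0],"delta_rot":[0,0,0],"claw":-1},
  {"translation":[0,0,0],"delta_rot":[0,0,0],"claw":-1},
])

```text
time_s: 6.92
tool_pos: [499.1, 164.7, 81.3]
eef_rot: [0.546, -0.45, 0.544, 0.45]
ft_force: [-4.1, -2.3, 13.5]
opening: 0.5
```

apply_moves([
  {"translation":[1,0,0],"delta_rot":[0,0,0],"claw":-1},
  {"translation":[0,0,0],"delta_rot":[0,0,0],"claw":-1},
])

```text
time_s: 7.08
tool_pos: [499.2, 164.7, 81.2]
eef_rot: [0.547, -0.45, 0.544, 0.45]
ft_force: [-6.0, -3.0, 19.0]
opening: -0.2
```

Firm contact (flag against its rest). Retreating upward and looking.

apply_moves([
  {"translation":[-6,0,0],"delta_rot":[0,0,0],"claw":-1},
  {"translation":[-25,0,0],"delta_rot":[0,0,0],"claw":-1},
  {"translation":[-40,0,0],"delta_rot":[0,0,0],"claw":-1},
  {"translation":[-40,0,0],"delta_rot":[0,0,0],"claw":-1},
  {"translation":[0,30,0],"delta_rot":[0,0,0],"claw":-1},
])

```text
time_s: 7.5
tool_pos: [477.4, 170.2, 198.0]
eef_rot: [0.553, -0.451, 0.54, 0.446]
ft_force: [1.6, 0.7, 1.8]
opening: 0.0
```

apply_moves([
  {"translation":[0,40,30],"delta_rot":[0,0,0],"claw":-1},
  {"translation":[0,40,40],"delta_rot":[0,0,0],"claw":-1},
  {"translation":[0,10,40],"delta_rot":[0,0,0],"claw":-1},
  {"translation":[0,0,40],"delta_rot":[0,0,0],"claw":-1},
  {"translation":[0,0,0],"delta_rot":[0,0,0],"claw":-1},
])

```text
time_s: 7.92
tool_pos: [421.2, 324.7, 189.5]
eef_rot: [0.545, -0.452, 0.541, 0.454]
ft_force: [-1.0, 0.5, -0.6]
opening: 0.0
```

```bash
python3 - <<'E'
from h import *
p,d=camera("side"); crop(p,190,80,370,350,2,"pics/s8.png")
p,d=camera("top"); crop(p,125,140,265,270,5,"pics/t8.png")
show()
W=cloud("top",d); Q=W[155:250,145:240].reshape(-1,3); L=np.array([loc(q) for q in Q])
m=(L[:,2]>54)&(L[:,2]<90)&(L[:,1]<-14)&(L[:,1]>-60)&(abs(L[:,0])<18); print("flag slope",np.polyfit(L[m][:,1],L[m][:,2],1),m.sum())
E
```

```text
t 8.02 tcp [422.6 317.5 189. ] stand [-103.2   96.2  189. ] tip z 172.0 F [ 0.08 -0.45 -0.24] open 0.2
axes xyz rows(world)
 [[ 0.002  0.001 -1.   ]
 [-0.982  0.186 -0.002]
 [ 0.186  0.982  0.001]]
flag slope [3.28201525e-03 6.40636947e+01] 293
```

View pics/s8.png

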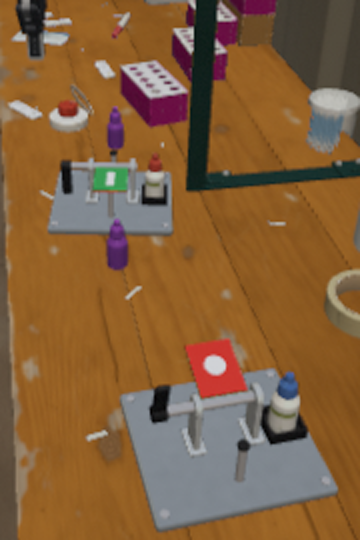

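View pics/t8.png

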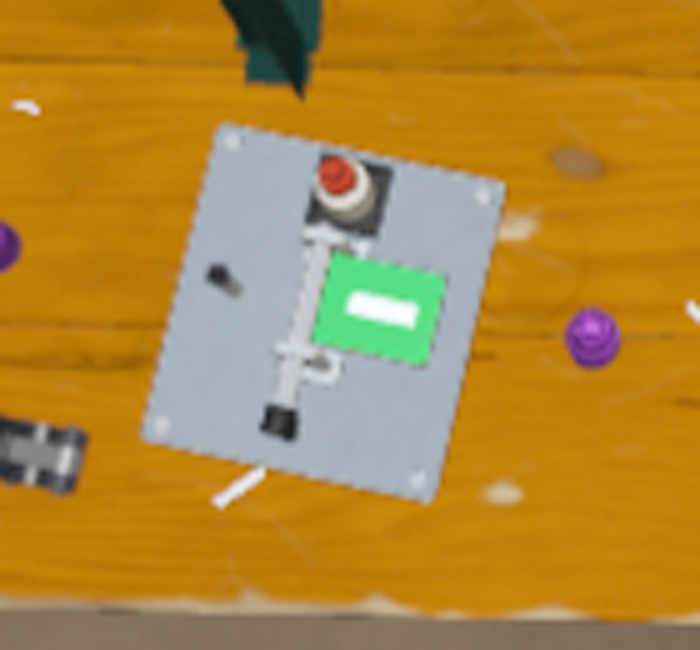

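The green face with its white bar is up at (380,305) in the top crop, with the measured slope about 0.003 rad. The stand's corners are where they were, the red bottle is upright, and the blue flag at (215,365) in the side crop is still red. The gripper is clear of everything.

```bash
python3 -c "
from bench import *
print(sign_off())"
```

```text
the job is handed in; nothing more can be done
None
```

The red-capped bottle's flag now lies on its right rest with the green face up, and I handed the job in at about 8 s.

**How:** I used closed fingertips only. I pushed the lever right and down until the flag passed upright, then pushed the plate over from its green side. I finished with a press onto the rest, up to about 19 N vertically, and lifted clear.

**Last checks:**
- The flag measured flat to within about 0.003 rad in the depth image.
- The red stand's corners sit at the same pixels as before and its bottle is upright.
- The blue-capped bottle's flag is still red face up. I checked that by eye only.
- The gripper was well away, with about zero force on it.

No check failed or disagreed.

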